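# Check a gear for mesh against the master gear

### The arm

A 6-joint arm with a two-finger parallel gripper is mounted at the origin on the work surface. World frame = base frame: x ahead of the robot, y to its left, z up, the work surface at z = 0. Lengths are in m, angles in rad, forces in N, time in s.
With the tool pointing down it reaches from about 0.25 to 0.725 m from the base axis. Payload 4 kg.
Tool frame: the origin (TCP) lies on the centre line of the jaws, within the pads' length; the fingertips stand 17 mm ahead of it and the grasp point (between the pads) lies 2 mm behind it; z points along the fingers, y is the line along which they close (so a half turn about z gives the same grasp; the last joint's range is limited). The gripper opens to 85 mm and grips with 20 to 120 N. Pads are 22 mm wide; open, the fingers measure 114 mm over their backs; the gripper's body (76 mm by 85 mm) begins 54 mm behind the grasp point. The pads swing forward as they close: fully open they stand 13 mm farther back than shut.
Start: joints at [1.152, 0.241, 0.005, 1.335, 0, 1.571], TCP at [0.203, 0.457, 0.248] pointing down, gripper open.
Joint ranges: [-2.72, 2.72], [-1.05, 1.87], [-1.09, 1.28], [-1.99, 2.15], [-1.42, 1.44], [-3.14, 3.14]. Speed limits (rad/s): [2.79, 2.79, 3.14, 3.14, 3.14, 3.14].

### API

Orientations are given as a unit quaternion [x, y, z, w].
In Python, from workcell import get_obs, imaging, order gives the robot as it stands.
- The arm moves only by the tool apply_moves, never from a script. Its argument "targets" is a list that holds one entry, the list of rows, each a list of 5 numbers: the shift along the world's x, y, z in units of 40 mm (1.0 is 40 mm), then the turn about the world's z in degrees, then the gripper command: -1 is shut, 1 is fully open, values between are in proportion. In form: [[[dx, dy, dz, turn, fingers], ...]]. A call has 1 to 8 rows; each row shifts and turns the commanded pose from where the row before left it; what a row does not reach is not made up. A row lasts 1/12 s, in which the tool goes at most 41.7 mm and 7.16 degrees, less where a joint would pass 70% of its speed; a pose out of reach is approached as far as the arm can. A call is refused whole if a number of a shift passes 1 or a number of a turn 7.16, either way. A call with a gripper value outside its range is refused whole. The fingers move at their own pace and stop on an object; the grip force is fixed at half the most. Time passes only in rows, so rows that do not move let the fingers close. It gives the time, the measured TCP pose, the force, the opening and the grip force at its end, in the units of the state.
- get_obs(): the state, without advancing time (a new reading comes with each control period).
- imaging.camera(name): name is "scene" or "top"; returns (picture, depth): 420x560x3 uint8, blue, green, red; 420x560 float32, m along the optical axis (not along the pixel's ray), 0 where there is no reading.
- imaging.get_calibration(name): a dict with "camera_matrix" (3x3 intrinsics, pixels), "eye" and "rotation" of the camera in the world. Camera axes: x right, y down, z forward; pixel columns grow to the right and rows downward; lengths in m; the calibration is good to about 2 mm. A picture is of the moment at which its call begins. get_calibration takes no time and is no camera call.
- order.job_done(): hands the job in; it is judged then, once.
The state is a dict: "clock": time; "joint_pos": joint angles; "joint_vel": joint speeds; "tau": joint torques, N m; "eef_pos": TCP position; "tool_rot": TCP orientation; "ft_force": force on the tool from outside, world axes, zero at the start; "ft_torque": the same for the moment, N m; "grip_width": finger opening in m; "grasp_force": force on a finger pad.
Only numpy, scipy, OpenCV 4.12 (cv2) and the standard library are available. Lean on these libraries where they do the work, as an engineer would, in place of code of your own. Each camera call takes 0.05 s, during which the arm holds its last target. There are 200 camera calls.

### The job

First shut the rig's air cock, turning its handle fully home until it stands across the pipe. Then, of the two gears lying on the bench, fit the one whose teeth match the dark master gear (the coarse one with 14 teeth) over the post of the sloping deck so that it sits flat on the deck in mesh, turn it there about an eighth of a turn so that the master turns with it, without touching the master yourself, and leave it seated. Lay the other gear (the fine one with 20 teeth) flat, hub up, in the empty bay of the tray, and leave everything else where it is.

Things in the scene. Friction and masses are not known exactly. Their poses are not given: they have to be found in the camera images.
- gear14: The matching gear: aluminium, 14 coarse straight teeth (pitch radius 42 mm, about 2 mm of play each way in mesh), 94 mm over the teeth, disc 14 mm thick, 280 g; square hub 28 x 28 mm, sides square to x and y, up to 54 mm above the underside, 16 mm square bore right through. Lies flat, hub up. Origin: centre of underside; z: axis, hub side. A tooth is centred on its +x axis, the rest at every 2 pi/14.
- gear20: The other gear: aluminium, 20 finer teeth, does not mesh, 94 mm over the teeth, disc 14 mm thick, 280 g; square hub 28 x 28 mm, sides square to x and y, up to 54 mm above the underside, 16 mm square bore right through. Lies flat, hub up. Origin: centre of underside; z: axis, hub side.
- deck: Sloping deck of the grey rig, 155 x 230 mm, 32 deg from level, facing the robot. Origin: centre of its face, 78 mm above the bench. z out of the face, x up the slope, y level, to the left. Its far edge, 119 mm above the bench, is the rig's highest edge.
- post_seat (a point): Foot of the test post on its axis, on the deck's face; axes as the deck's (z along the post). A seated gear's origin lies here, up to 2.5 mm off from play in the bore. Steel post, 13 mm thick, 36 mm tall, the top 6 mm coned. The master's axis is parallel to it, 78 mm away towards the deck's -y.
- master (a joint): Angle of the master gear (rad), counter-clockwise seen from out of the deck, lightly braked, stops at +-2.6. Dark steel, 12 teeth, pitch radius 36 mm, 82 mm over the teeth, 14 mm thick, hub 26 mm thick to 20 mm above the deck. At 0 a tooth is centred on the deck's +x, the rest at every 2 pi/12. In mesh, a tooth of one stands in a gap of the other on the line of axes.
- master_mark (a point): Point on the master gear's face 30 mm from its axis, at the tooth that stands at the joint's angle; a white dot lies just inside it.
- cock (a joint): Handle angle of the air cock at the rig's left (rad). 0 = open, handle along the pipe, pointing from the pivot to the rig's front (to the robot); grows clockwise seen from above to pi/2 = shut, at a hard stop, handle across the pipe, pointing to the rig's left (+y). Stiff, about 0.12 N m, stays where left.
- cock_pivot (a point): Point on the handle's upright axis, 70 mm above the bench. Axes are the rig's: x to its back, y to its left, z up.
- cock_grip (a point): Middle of the handle's black grip, 70 mm from the pivot axis, 75 mm above the bench. The grip is a bar 62 mm long (36 to 98 mm from the axis), 16 mm wide, from 62 to 88 mm above the bench. Its x points along the handle back to the pivot.
- empty_bay (a point): Centre of the inner floor of the tray's empty (right, -y) bay, 6 mm above the bench. The grey tray is fixed, 136 x 264 mm, walls 6 mm thick and 26 mm tall; the bay is about 124 x 123 mm inside. Axes: x to the tray's back, y to its left, z up.
- oil: Bystander, leave alone: amber oil bottle, upright, 44 mm diameter, 140 mm tall, origin at the centre of its underside; it stands between the two places where the gears lie.
- mug: Bystander, leave alone: white mug, upright, 80 mm diameter, 95 mm tall, origin at the centre of its underside.
- driver: Bystander, leave alone: screwdriver lying on the bench, 190 mm long, origin near mid-length, along its own x.
- wrench: Bystander, leave alone: spanner lying on the bench, 170 mm long, origin near mid-length, along its own x.
- slidebox: Bystander, leave alone: wooden slide box 85 x 55 x 33 mm, origin at the centre of its underside.
- dishes: Bystander, leave alone: stack of two glass dishes, 96 mm diameter, 30 mm tall, origin at the centre of its underside.
- jar: Bystander, leave alone: jar, upright, 66 mm diameter, 85 mm tall, origin at the centre of its underside.
- gear18: Bystander, leave alone: a third gear, 18 teeth, same size and hub as the others, already lying in the tray's left (+y) bay; it stays there.
Not all that is in view belongs to the job. Leave any orange look-alike of the gear14 alone.

How it is judged:
On the way, in this order (a step that is already met when the one before it is completed fails the run):
1. the air cock is shut, its handle against the stop (value of joint cock above 1.45 rad), for 0.2 s.
2. the 14-tooth gear sits flat on the deck over the post, in mesh, the cock still shut (distance between gear14 and post_seat below 0.006 m and z of gear14 in the frame of post_seat below 0.004 m and angle between the z axis of gear14 and the z axis of post_seat, either way round below 0.07 rad and value of joint cock above 1.45 rad), for 0.2 s.
3. with the gear seated, the master has turned with it by about 30 deg or more (its mark has moved over 15 mm) (distance between gear14 and post_seat below 0.006 m and z of gear14 in the frame of post_seat below 0.004 m and angle between the z axis of gear14 and the z axis of post_seat, either way round below 0.07 rad and distance of master_mark from where it was at the start of the episode above 0.015 m), for 0.2 s.
At the end, for the whole second after the job is handed in: Cock over 1.45 rad; 14-tooth gear seated on the post (within 6 mm of the seat, under 4 mm up, axis within 0.07 rad); 20-tooth gear flat, hub up, in the empty bay (within 25 mm of its centre, under 6 mm up, tilt under 0.08 rad); both gears at rest (all of step 2 and x of gear20 in the frame of empty_bay between -0.025 and 0.025 m and y of gear20 in the frame of empty_bay between -0.025 and 0.025 m and z of gear20 in the frame of empty_bay below 0.006 m and angle between gear20's own z axis and vertical below 0.08 rad and linear speed of each of gear14, gear20 below 0.02 m/s and angular speed of each of gear14, gear20 below 0.15 rad/s); the robot touches nothing.
It fails at once if the robot itself pushes the master gear (contact force between any of the fingers, the arm and master above 2 N).
It fails at once if a bystander is shifted by more than 25 mm or tipped (distance of any of oil, mug, driver, wrench, slidebox, dishes, jar, gear18 from where it was at the start of the episode above 0.025 m or angle between any of oil, mug, jar's own z axis and vertical above 0.5 rad).
It also fails if it takes over 72 s, if anything falls off the work surface, if the arm or the gripper's body presses on something with over 40 N, if the wrist force passes 120 N, or if a joint passes its speed limit or range.

## Working session

There is one attempt and no reset: what is moved stays moved. The work goes in short steps, Python scripts to look and compute and a tool call to move; the robot and the scene stay as the last step left them, time stands still between calls to the robot, and variables do not carry over. Pictures are saved under pics/ and viewed, at most 10 in all, crops included, and the job is handed in when it is done.

Besides the shell and the picture viewer there is one more tool, called after "Request:" as a command line: name --argument value ..., lists and objects as JSON in quotes. apply_moves: Moves the arm, as the interface text tells. Its arguments: {"type":"object","properties":{"targets":{"type":"array","items":{"type":"array","items":{"type":"array","items":{"type":"number"}}}}},"required":["targets"]}

```bash
mkdir -p pics; cat > h.py <<'E'
import numpy as np, cv2, json
from workcell import get_obs, imaging, order
def cal(n):
    c=imaging.get_calibration(n); return np.array(c["camera_matrix"]),np.array(c["eye"]),np.array(c["rotation"])
def ray(n,u,v,z):
    K,e,R=cal(n); d=R@np.linalg.solve(K,[u,v,1.]); return e+d*(z-e[2])/d[2]
def proj(n,p):
    K,e,R=cal(n); q=K@(R.T@(np.asarray(p)-e)); return q[:2]/q[2]
def cloud(n,D):
    K,e,R=cal(n); v,u=np.mgrid[:420,:560]; d=np.stack([u,v,np.ones_like(u)],-1)@np.linalg.inv(K).T
    return e+(d*D[...,None])@R.T
E
python3 - <<'E'
from h import *
for n in("scene","top"):
    im,D=imaging.camera(n); cv2.imwrite(f"pics/{n}0.png",im); np.save(f"{n}0.npy",D); print(n,*cal(n))
print({k:np.round(v,3) for k,v in get_obs().items()})
E
```

```text
scene [[484.45409766   0.         270.48574816]
 [  0.         484.45409766 199.02145658]
 [  0.           0.           1.        ]] [1.27435887 0.06293291 0.99426944] [ 0.62965099  0.69224731 -0.26545144 -0.23209659]
top [[474.28567483   0.         280.74382728]
 [  0.         474.28567483 205.62519846]
 [  0.           0.           1.        ]] [ 0.21965074 -0.01111849  1.52739558] [-0.68986619  0.71560498 -0.0774611   0.07742053]
{'clock': np.float64(0.1), 'joint_pos': array([ 1.152,  0.241,  0.004,  1.335, -0.   ,  1.571]), 'joint_vel': array([ 0.001, -0.001,  0.004, -0.   ,  0.001, -0.   ]), 'tau': array([ 1.0000e-03, -3.7314e+01,  2.5301e+01,  1.1000e-02,  0.0000e+00,
       -0.0000e+00]), 'eef_pos': array([0.203, 0.456, 0.248]), 'tool_rot': array([ 0.208,  0.978, -0.001, -0.   ]), 'ft_force': array([-0.386, -0.124, -0.975]), 'ft_torque': array([-0.008, -0.029, -0.008]), 'grasp_force': np.float64(0.0), 'grip_width': np.float64(0.085)}
```

View pics/scene0.png

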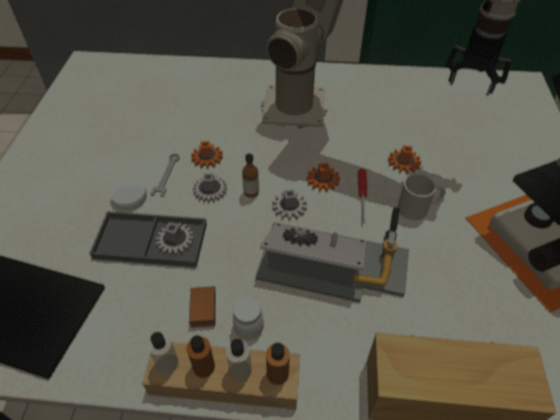

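View pics/top0.png

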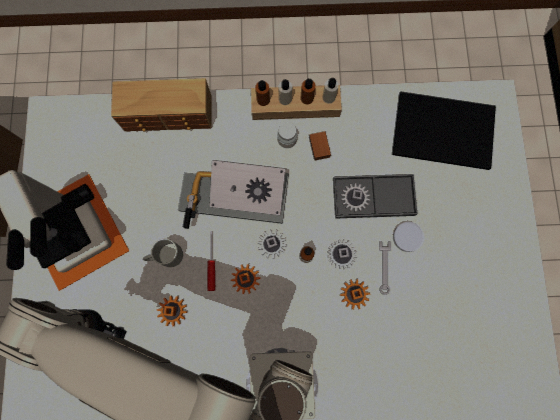

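The top view shows silver gears lying free at (272,243) and (342,254). The orange look-alikes are at (245,279), (172,311) and (354,293), and gear18 is in the tray at (355,197). The rig's post is at (234,188), the master at (258,190), the cock grip at (188,216) and the empty bay at (395,196). Next I'll make a close crop to tell the two silver gears apart, and measure.

```bash
python3 - <<'E'
s=open('h.py').read().replace('return np.array(c["camera_matrix"]),np.array(c["eye"]),np.array(c["rotation"])','return np.array(c["camera_matrix"]),np.array(c["eye"]),Rotation.from_quat(c["rotation"]).as_matrix()').replace("import numpy","from scipy.spatial.transform import Rotation\nimport numpy",1)
open('h.py','w').write(s)
E
python3 - <<'E'
from h import *
t=cv2.imread("pics/top0.png"); s=cv2.imread("pics/scene0.png")
def cr(i,u,v,w,h,k): return cv2.resize(i[v:v+h,u:u+w],None,fx=k,fy=k,interpolation=cv2.INTER_CUBIC)
a=cr(t,240,220,130,60,6); b=cr(t,170,150,130,60,6)[:,:]
cv2.imwrite("pics/c1.png",cv2.convertScaleAbs(np.vstack([a,b*1])[:600],alpha=1.3)[:, :780])
D=np.load("top0.npy"); C=cloud("top",D)
for u,v in [(272,243),(272,252),(300,240),(342,254),(355,197),(395,196),(234,188),(258,190),(188,216),(250,165),(250,212),(213,185),(288,185)]: print((u,v),C[v,u].round(3))
E
```

```text
(272, 243) [0.434 0.015 0.021]
(272, 252) [0.407 0.016 0.01 ]
(300, 240) [ 0.444 -0.076 -0.   ]
(342, 254) [ 0.391 -0.207  0.016]
(355, 197) [ 0.566 -0.254  0.06 ]
(395, 196) [ 0.577 -0.395  0.006]
(234, 188) [0.599 0.126 0.103]
(258, 190) [0.591 0.052 0.099]
(188, 216) [0.519 0.272 0.086]
(250, 165) [0.665 0.074 0.122]
(250, 212) [0.539 0.083 0.016]
(213, 185) [0.617 0.194 0.079]
(288, 185) [ 0.632 -0.044 -0.008]
```

View pics/c1.png

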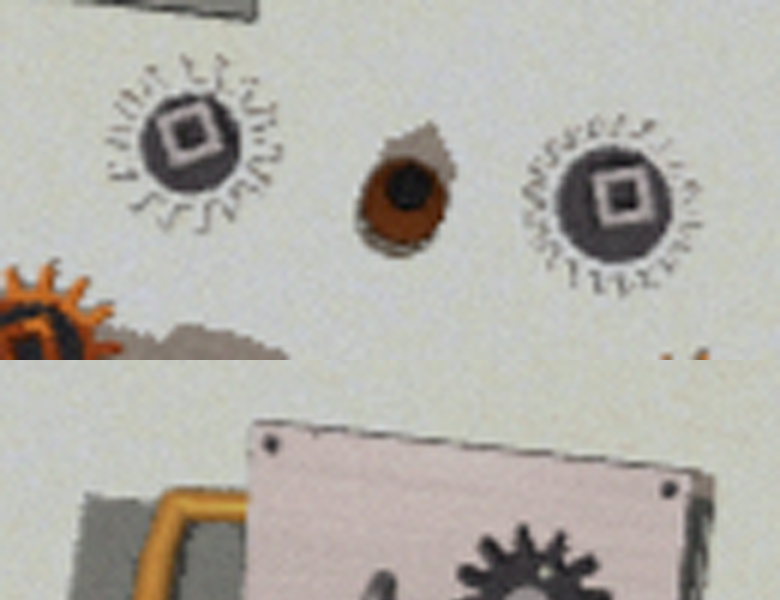

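The top-left gear at (272,243) has the coarse teeth and the one at (342,254) the fine teeth. I'll confirm that from the tooth frequency, and measure the poses.

```bash
cat > m.py <<'E'
from h import *
t=cv2.imread("pics/top0.png"); g=cv2.cvtColor(t,6).astype(np.float32); C=cloud("top",np.load("top0.npy"))
s=cv2.imread("pics/scene0.png"); Cs=cloud("scene",np.load("scene0.npy"))
def samp(P,n="top",im=None):
    K,e,R=cal(n); q=(P-e)@R@K.T; q=q[:,:2]/q[:,2:]
    return cv2.remap(g if im is None else im,q[:,:1].astype(np.float32),q[:,1:].astype(np.float32),cv2.INTER_LINEAR)[:,0]
def spec(c,X,Y,Z,radii,ns,sg=1):
    th=np.arange(720)*2*np.pi/720
    out={}
    for n in ns:
        for r in radii:
            p=samp(c+r*(np.cos(th)[:,None]*X+np.sin(th)[:,None]*Y))
            F=np.sum((p-p.mean())*np.exp(-1j*n*th))/360; out[n,r]=(abs(F).round(1),round(np.degrees(-np.angle(F)/n),1))
    return out
I=np.eye(3)
if __name__=="__main__":
    # deck plane from both clouds
    for nm,c in(("top",C),("scene",Cs)):
        m=(c[...,2]>.035)&(c[...,2]<.125)&(c[...,0]>.5)&(c[...,0]<.69)&(c[...,1]>-.04)&(c[...,1]<.2)
        P=c[m]
        best=None; rng=np.random.default_rng(0)
        for _ in range(300):
            a=P[rng.choice(len(P),3,False)]; n=np.cross(a[1]-a[0],a[2]-a[0]); L=np.linalg.norm(n)
            if L<1e-5: continue
            n/=L; n*=np.sign(n[2]); k=abs((P-a[0])@n)<.003
            if best is None or k.sum()>best[0]: best=(k.sum(),k)
        Q=P[best[1]]; o=Q.mean(0); n=np.linalg.svd(Q-o)[2][2]; n*=np.sign(n[2])
        print(nm,len(Q),"n",n.round(3),"tilt",np.degrees(np.arccos(n[2])).round(1),"yaw",np.degrees(np.arctan2(-n[1],-n[0])).round(1))
        uv=np.argwhere(m)[best[1]][:,::-1].astype(np.float32); 
        Y=np.array([-n[1],n[0],0]);Y=np.array([n[1],-n[0],0]) if n[0]<0 else Y; Y/=np.linalg.norm(Y); X=np.cross(Y,n)
        xy=np.c_[(Q-o)@X,(Q-o)@Y].astype(np.float32); r=cv2.minAreaRect(xy); ctr=o+r[0][0]*X+r[0][1]*Y
        print(" rect",np.round(r[1],3),round(r[2],1),"centre",ctr.round(4),X.round(3),Y.round(3))
    # hubs: points ~54mm
    for c0 in((.434,.015),(.391,-.207)):
        for nm,c in(("top",C),("scene",Cs)):
            m=(np.hypot(c[...,0]-c0[0],c[...,1]-c0[1])<.055)&(c[...,2]>.046)&(c[...,2]<.062)
            xy=c[m][:,:2].astype(np.float32); r=cv2.minAreaRect(xy); print(nm,m.sum(),np.round(r[0],4),np.round(r[1],3),round(r[2],1),c[m][:,2].mean().round(3))
E
python3 m.py
```

```text
top 1949 n [-0.519  0.084  0.851] tilt 31.7 yaw -9.2
 rect [0.156 0.23 ] 0.2 centre [0.6048 0.0905 0.0786] [ 0.84  -0.136  0.525] [0.16  0.987 0.   ]
scene 2080 n [-0.52   0.084  0.85 ] tilt 31.8 yaw -9.1
 rect [0.161 0.229] 0.4 centre [0.6034 0.0887 0.0793] [ 0.839 -0.135  0.527] [0.158 0.987 0.   ]
top 63 [0.4335 0.0177] [0.028 0.028] 19.1 0.054
scene 106 [0.4331 0.0162] [0.034 0.029] 18.4 0.052
top 62 [ 0.3924 -0.2057] [0.028 0.029] 4.6 0.053
scene 85 [ 0.3912 -0.2068] [0.032 0.028] 10.0 0.053
```

```bash
cat > m2.py <<'E'
from m import *
n=np.array([-.5195,.084,.8505]); n=Rotation.from_euler('z',-9.2,degrees=True).apply([-np.sin(np.radians(32)),0,np.cos(np.radians(32))])
Y=Rotation.from_euler('z',-9.2,degrees=True).apply([0,1,0]); X=np.cross(Y,n); o=np.array([.6043,.0898,.0783])
for nm,c in(("top",C),("scene",Cs)):
    q=np.stack([(c-o)@X,(c-o)@Y,(c-o)@n],-1)
    m=(q[...,2]>.022)&(q[...,2]<.042)&(abs(q[...,0])<.075)&(abs(q[...,1])<.11)
    print(nm,"post",m.sum(),np.round(q[m].mean(0),4),q[m].min(0).round(3),q[m].max(0).round(3))
    im=t if nm=="top" else s; gg=cv2.cvtColor(im,6)
    m=(q[...,2]>.009)&(q[...,2]<.017)&(abs(q[...,0])<.075)&(abs(q[...,1])<.11)
    p=q[m]; (a,b),r=cv2.minEnclosingCircle(p[:,:2].astype(np.float32)); print(" master",m.sum(),round(a,4),round(b,4),round(r,4))
    # white dot
    k=m&(gg>gg[m].mean()+40)&(np.hypot(q[...,0]-a,q[...,1]-b)<.034)&(np.hypot(q[...,0]-a,q[...,1]-b)>.018); print(" dot",[(x.round(4),np.degrees(np.arctan2(x[1]-b,x[0]-a)).round(1),np.hypot(x[1]-b,x[0]-a).round(3),v) for x,v in zip(q[k],gg[k])][:8])
for nm,c in(("g14",(.4335,.0173)),("g20",(.392,-.206))):
    print(nm,spec(np.array([*c,.013]),I[0],I[1],I[2],(.039,.042,.045),(12,14,18,20)))
# cock grip: dark/high points
for nm,c,im in(("top",C,t),("scene",Cs,s)):
    gg=cv2.cvtColor(im,6)
    m=(c[...,2]>.08)&(c[...,2]<.095)&(c[...,0]>.44)&(c[...,0]<.62)&(c[...,1]>.205)&(c[...,1]<.3)&(gg<70)
    r=cv2.minAreaRect(c[m][:,:2].astype(np.float32)); print(nm,"grip",m.sum(),np.round(r[0],4),np.round(r[1],3),r[2])
    m=(c[...,2]>.02)&(c[...,2]<.03)&(c[...,0]>.45)&(c[...,0]<.68)&(c[...,1]<-.17)&(c[...,1]>-.5)
    r=cv2.minAreaRect(c[m][:,:2].astype(np.float32)); print(nm,"tray",m.sum(),np.round(r[0],4),np.round(r[1],3),r[2])
    for b,x0,y0 in(("mug",.39,.33),("oil",.4,-.09)):
        m=(c[...,2]>.06)&(c[...,2]<.15)&(np.hypot(c[...,0]-x0,c[...,1]-y0)<.07)
        if m.any(): print(b,c[m].min(0).round(3),c[m].max(0).round(3))
E
python3 m2.py
```

```text
top post 35 [ 0.0016 -0.0002  0.028 ] [-0.027 -0.046  0.022] [0.022 0.047 0.039]
 master 249 -0.0082 -0.001 0.1252
 dot [(array([-0.0043, -0.0336,  0.0165]), np.float64(-83.3), np.float64(0.033), np.uint8(107)), (array([-0.0095, -0.0273,  0.0131]), np.float64(-92.9), np.float64(0.026), np.uint8(98)), (array([-0.0332, -0.023 ,  0.0137]), np.float64(-138.7), np.float64(0.033), np.uint8(103))]
scene post 49 [0.001  0.0168 0.0281] [-0.013 -0.049  0.022] [0.01  0.045 0.039]
 master 314 0.0011 -0.0171 0.0623
 dot []
g14 {(12, 0.039): (np.float64(1.2), np.float64(10.3)), (12, 0.042): (np.float64(3.6), np.float64(8.6)), (12, 0.045): (np.float64(3.4), np.float64(6.7)), (14, 0.039): (np.float64(1.2), np.float64(-0.3)), (14, 0.042): (np.float64(6.0), np.float64(-7.4)), (14, 0.045): (np.float64(9.6), np.float64(-8.3)), (18, 0.039): (np.float64(1.8), np.float64(4.6)), (18, 0.042): (np.float64(0.4), np.float64(0.8)), (18, 0.045): (np.float64(3.1), np.float64(-7.3)), (20, 0.039): (np.float64(1.5), np.float64(0.5)), (20, 0.042): (np.float64(1.3), np.float64(1.0)), (20, 0.045): (np.float64(2.5), np.f
[... 352 characters left out ...]
at64(-5.0)), (18, 0.042): (np.float64(2.3), np.float64(-6.6)), (18, 0.045): (np.float64(1.6), np.float64(-8.4)), (20, 0.039): (np.float64(5.5), np.float64(7.0)), (20, 0.042): (np.float64(1.6), np.float64(-3.1)), (20, 0.045): (np.float64(8.2), np.float64(-2.4))}
top grip 101 [0.5143 0.2754] [0.018 0.061] 85.0531997680664
top tray 864 [ 0.5493 -0.33  ] [0.276 0.198] 89.9208755493164
mug [0.372 0.304 0.06 ] [0.451 0.4   0.104]
oil [ 0.37  -0.111  0.062] [ 0.412 -0.07   0.15 ]
scene grip 142 [0.515  0.2755] [0.016 0.065] 80.17152404785156
scene tray 1473 [ 0.5494 -0.3288] [0.271 0.197] 89.57864379882812
mug [0.37  0.302 0.06 ] [0.454 0.399 0.099]
oil [ 0.373 -0.113  0.06 ] [ 0.414 -0.07   0.144]
```

```bash
cat > rect.py <<'E'
from m import *
R0=Rotation.from_euler('z',-9.2,degrees=True); n=R0.apply([-np.sin(np.radians(32)),0,np.cos(np.radians(32))]); Y=R0.apply([0,1,0]); X=np.cross(Y,n); o=np.array([.6043,.0898,.0783])
def view(c,X,Y,hx,hy,k,nm,im):  # up=+X, left=+Y ; k px per m
    h,w=int(2*hx*k),int(2*hy*k); a=hx-np.arange(h)/k; b=hy-np.arange(w)/k
    P=(c+a[:,None,None]*X+b[None,:,None]*Y).reshape(-1,3); K,e,R=cal(nm); q=(P-e)@R@K.T; q=(q[:,:2]/q[:,2:]).astype(np.float32).reshape(h,w,2)
    return cv2.remap(im,q[...,0],q[...,1],cv2.INTER_CUBIC)
E
python3 - <<'E'
from rect import *
A=view(o+.014*n,X,Y,.055,.09,2200,"top",t); B=view(o+.014*n,X,Y,.055,.09,2200,"scene",s)
G=view(np.array([.4335,.0173,.014]),I[0],I[1],.06,.06,2200,"top",t); H=view(np.array([.4335,.0173,.014]),I[0],I[1],.06,.06,2200,"scene",s)
z=np.zeros((600,800,3),np.uint8)
def put(im,y,x):
    im=cv2.resize(im,None,fx=1.2,fy=1.2) if 0 else im; hh,ww=im.shape[:2]; z[y:y+hh,x:x+ww]=im
put(A,0,0);put(B,300,0);put(G,0,400);put(H,300,400)
cv2.imwrite("pics/r1.png",cv2.convertScaleAbs(z,alpha=1.3))
th=np.arange(720)*2*np.pi/720
for nm,c,D in(("top",C,1),("scene",Cs,1)):
  for (x,y),N in(((.4335,.0173),14),((.392,-.206),20)):
    m=(c[...,2]<.03); d=c[...,:2]-[x,y]; r=np.hypot(d[...,0],d[...,1]); a=np.arctan2(d[...,1],d[...,0])
    m&=(r>.040)&(r<.0475); F=((c[m][:,2]-c[m][:,2].mean())*np.exp(-1j*N*a[m])).mean()*2; print(nm,N,m.sum(),abs(F).round(4),np.degrees(-np.angle(F)/N).round(1))
E
```

```text
top 14 194 0.0065 5.2
top 20 202 0.0058 6.3
scene 14 226 0.0037 5.1
scene 20 215 0.0032 6.8
```

View pics/r1.png

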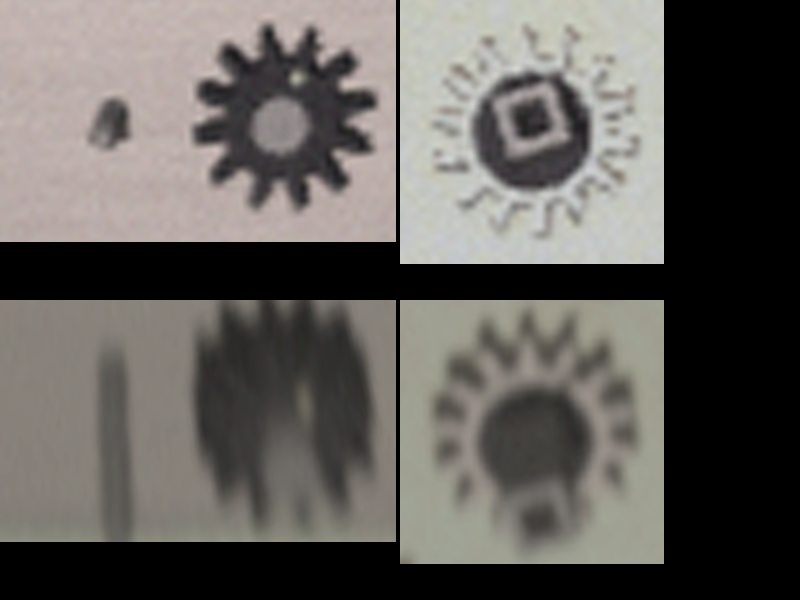

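```bash
python3 - <<'E'
from rect import *
A=view(o+.014*n,X,Y,.055,.09,2200,"top",t); ga=cv2.cvtColor(A,6)
m=(ga<80).astype(np.uint8); m[:,:170]=0
cn=max(cv2.findContours(m,0,1)[0],key=cv2.contourArea); (u,v),r=cv2.minEnclosingCircle(cn); M=cv2.moments(cn); print("circ",u,v,r/2200,"mom",M['m10']/M['m00'],M['m01']/M['m00'])
cx,cy=.055-v/2200,.09-u/2200; print("master xy",cx,cy)
c=o+cx*X+cy*Y+.014*n
print(spec(c,X,Y,n,(.036,.038,.040),(12,)))
for z in(0,.03,.036): 
  for ee in(0,): p=o+.039*Y+z*n; print(z,proj("top",p).round(1),proj("scene",p).round(1))
a=cv2.cvtColor(t,6)[180:198,224:246]; print(a); print(cv2.cvtColor(s,6)[230:250,322:346])
print(c, "seat guess",o+.039*Y)
E
```

```text
circ 283.02911376953125 117.5582504272461 0.04264758023348721 mom 283.78162810443644 116.86481108045001
master xy 0.001564431623979047 -0.03864959716796876
{(12, 0.036): (np.float64(48.4), np.float64(-3.8)), (12, 0.038): (np.float64(49.1), np.float64(-3.7)), (12, 0.04): (np.float64(41.8), np.float64(-3.6))}
0 [234.  186.4] [332.4 247.4]
0.03 [232.4 189.2] [334.5 235.4]
0.036 [232.1 189.8] [334.9 233. ]
[[138 136 137 137 140 138 138 138 137 139 140 138 139 137 140 139 138 137
  140 135 137 140]
 [136 132 136 136 139 136 138 139 139 134 138 138 137 137 138 140 136 137
  138 137 136 135]
 [132 137 136 135 136 136 136 136 138 135 136 138 138 137 139 140 137 138
  138 136 136 139]
 [139 137 135 138 139 142 139 135 136 136 137 138 139 136 138 141 135 137
  139 138 137 135]
 [137 138 139 138 138 137 136 137 138 139 135 139 135 137 137 139 136 136
  136 136 138 138]
 [135 134 136 136 139 136 139 134 110  77  81 111 135 136 138 138 137 136
  134 136 136 136]
 [140 141 138 137 137 138 138 121  78  60  61  68 128 137 135 137 140 137
  137 136 136 138]
 [136 139 135 138 136 138 136  98  66  57  
[... 2382 characters left out ...]
101 101 100]
 [100 101  99  99 100 100  99  91  74  66  67  69  69  74  88  98 101 101
  100 100 100 102  99 101]
 [100 100  99 100 100 100 100  92  76  67  68  67  69  76  93  99 101 100
  101 100 101  99 102 100]
 [100 101 100 100 101 100  99  96  82  76  74  73  74  82  95  99 101 100
  101 101 102 101 100 101]
 [101 100 101 100 100 101 101  98  93  89  86  84  84  91  98 101 101 102
  100 101 101 100 100 102]
 [101 101 102 100 102  99 101 101 100  98  97  94  96  99 100 101 101 100
  101 101 100 101 100 100]
 [101 101 103 101 102 102 102 101 102 101 100 100 100 100 100 101 100 101
  100 101 100 100 101 101]]
[0.59210687 0.0526216  0.0910017 ] seat guess [0.61053537 0.12829831 0.0783    ]
```

Readings: the post seat is at (0.6105, 0.128, 0.078), confirmed in both views. The rig's yaw is -9.2° and the master is at about -18.7°. Gear14 is at (0.4335, 0.017), with its hub at 18.1° and its teeth at 5.2°. The cock grip is at (0.5145, 0.2755). First I'll move over the cock.

Request:
apply_moves --targets '[[[0.78,-0.45,0,1.5,0],[0.78,-0.45,0,1.5,0],[0.78,-0.45,0,1.5,0],[0.78,-0.45,0,1.5,0],[0.78,-0.45,0,1.5,0],[0.78,-0.45,0,1.5,0],[0.78,-0.45,0,1.5,0],[0.78,-0.45,0,1.5,0]]]'

```text
clock: 0.77
eef_pos: [0.454, 0.3115, 0.2478]
tool_rot: [0.104, 0.995, -0.0, -0.0]
ft_force: [-1.1, 0.7, 0.3]
grip_width: 0.0428
grasp_force: 0.0
```

Request:
apply_moves --targets '[[[0.78,-0.45,0,1.5,-0.06],[0.78,-0.45,0,1.3,-0.06],[0,0,0,0,-0.06],[0,0,0,0,-0.06]]]'

```text
clock: 1.1
eef_pos: [0.5164, 0.2753, 0.247]
tool_rot: [0.082, 0.997, -0.0, -0.001]
ft_force: [-0.6, -0.2, -0.4]
grip_width: 0.0398
grasp_force: 0.0
```

Request:
apply_moves --targets '[[[0,0,-0.82,0,-0.06],[0,0,-0.82,0,-0.06],[0,0,-0.82,0,-0.06],[0,0,-0.82,0,-0.06],[0,0,-0.8,0,-0.06],[0,0,0,0,-0.4],[0,0,0,0,-0.4]]]'

```text
clock: 1.68
eef_pos: [0.5126, 0.2767, 0.0836]
tool_rot: [0.079, 0.997, -0.001, -0.002]
ft_force: [-0.1, 0.3, 1.2]
grip_width: 0.0257
grasp_force: 0.0
```

```bash
python3 -c "
import numpy as np
a=np.radians(170.8-np.linspace(0,97,16)); p=70*np.c_[np.cos(a),np.sin(a)]/40; print(np.diff(p,axis=0).round(2).tolist(),97/15)"
```

```text
[[0.04, 0.19], [0.06, 0.19], [0.08, 0.18], [0.1, 0.17], [0.12, 0.15], [0.14, 0.14], [0.15, 0.12], [0.17, 0.11], [0.18, 0.09], [0.19, 0.07], [0.19, 0.04], [0.2, 0.02], [0.2, -0.0], [0.2, -0.02], [0.19, -0.04]] 6.466666666666667
```

Request:
apply_moves --targets '[[[0.04,0.19,0,-6.4,-0.4],[0.06,0.19,0,-6.4,-0.4],[0.08,0.18,0,-6.4,-0.4],[0.1,0.17,0,-6.4,-0.4],[0.12,0.15,0,-6.4,-0.4],[0.14,0.14,0,-6.4,-0.4],[0.15,0.12,0,-6.4,-0.4],[0.17,0.11,0,-6.4,-0.4]]]'

```text
clock: 2.35
eef_pos: [0.5504, 0.3277, 0.0885]
tool_rot: [0.505, 0.863, 0.001, 0.001]
ft_force: [-0.8, -2.3, -0.8]
grip_width: 0.0256
grasp_force: 1.0
```

Request:
apply_moves --targets '[[[0.18,0.09,0,-6.4,-0.4],[0.19,0.07,0,-6.4,-0.4],[0.19,0.04,0,-6.4,-0.4],[0.2,0.02,0,-6.4,-0.4],[0.2,0,0,-6.4,-0.4],[0.2,-0.02,0,-6.4,-0.4],[0.19,-0.04,0,0,-0.4],[0,0,0,0,-0.4]]]'

```text
clock: 3.02
eef_pos: [0.5965, 0.3357, 0.088]
tool_rot: [0.758, 0.652, -0.004, -0.006]
ft_force: [-20.6, 2.2, 8.7]
grip_width: 0.0256
grasp_force: 10.4
```

```bash
python3 - <<'E'
from h import *
im,D=imaging.camera("top"); cv2.imwrite("pics/t1.png",im); C=cloud("top",D)
im,D=imaging.camera("scene"); cv2.imwrite("pics/s1.png",im); cv2.imwrite("pics/s1c.png",cv2.resize(im[180:320,330:470],None,fx=4,fy=4))
E
```

```text
(no output)
```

View pics/s1c.png

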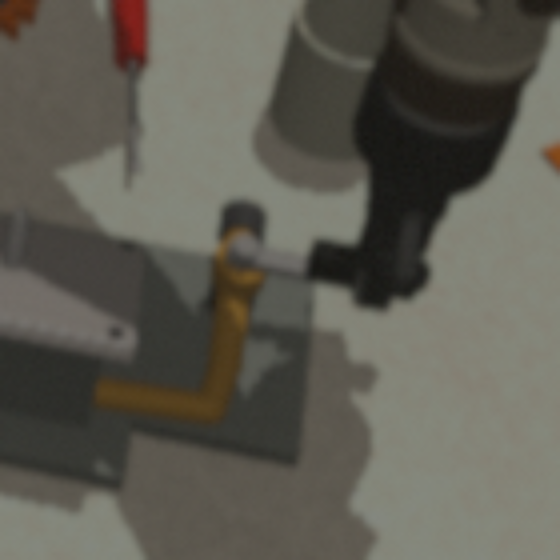

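The handle now stands across the pipe, from the pivot at crop (243,245) to the grip at (340,262), pressed against its stop. I'll back off, rise and go to gear14.

Request:
apply_moves --targets '[[[-0.12,0,0,0,-0.06],[0,0,0,0,-0.06],[0,0,0.8,0,-0.06],[0,0,0.8,0,-0.06],[0,0,0.8,0,-0.06],[0,0,0.8,0,-0.06],[0,0,0.8,6.8,-0.06]]]'

```text
clock: 3.7
eef_pos: [0.5997, 0.3334, 0.2494]
tool_rot: [0.719, 0.695, 0.002, 0.001]
ft_force: [0.3, 0.4, -0.8]
grip_width: 0.04
grasp_force: 0.0
```

Request:
apply_moves --targets '[[[-0.24,-0.48,0,6.9,0.06],[-0.24,-0.48,0,6.9,0.06],[-0.24,-0.48,0,6.9,0.06],[-0.24,-0.48,0,6.9,0.06],[-0.24,-0.48,0,6.9,0.06],[-0.24,-0.48,0,6.9,0.06],[-0.24,-0.48,0,6.9,0.06],[-0.24,-0.48,0,6.9,0.06]]]'

```text
clock: 4.37
eef_pos: [0.5228, 0.1789, 0.2476]
tool_rot: [0.313, 0.95, 0.001, 0.002]
ft_force: [-0.5, -0.4, 0.2]
grip_width: 0.0454
grasp_force: 0.0
```

Request:
apply_moves --targets '[[[-0.24,-0.48,0,6.9,0.06],[-0.24,-0.48,0,6.9,0.06],[-0.24,-0.48,0,6.9,0.06],[-0.24,-0.48,0,6.9,0.06],[-0.24,-0.48,0,6.9,0.06],[-0.24,-0.48,0,6.9,0.06],[-0.24,-0.48,0,6.9,0.06],[-0.24,-0.48,0,6.9,0.06]]]'

```text
clock: 5.03
eef_pos: [0.4461, 0.025, 0.2474]
tool_rot: [-0.163, 0.987, -0.001, 0.003]
ft_force: [0.7, -0.4, -0.3]
grip_width: 0.0452
grasp_force: 0.0
```

Request:
apply_moves --targets '[[[0,0,0,0,0.06],[0,0,0,0,0.06]]]'

```text
clock: 5.2
eef_pos: [0.4462, 0.0253, 0.2472]
tool_rot: [-0.158, 0.987, -0.0, 0.002]
ft_force: [-0.5, -0.2, 0.4]
grip_width: 0.0453
grasp_force: 0.0
```

Request:
apply_moves --targets '[[[-0.32,-0.2,0,0,0.06],[0,0,-0.87,0,0.06],[0,0,-0.87,0,0.06],[0,0,-0.87,0,0.06],[0,0,-0.87,0,0.06],[0,0,-0.87,0,0.06],[0,0,-0.83,0,0.06],[0,0,0,0,0.06]]]'

```text
clock: 5.87
eef_pos: [0.4291, 0.0186, 0.0334]
tool_rot: [-0.16, 0.987, 0.001, -0.004]
ft_force: [-1.4, -0.3, 0.7]
grip_width: 0.0454
grasp_force: 0.0
```

Request:
apply_moves --targets '[[[0,0,0,0,-1],[0,0,0,0,-1],[0,0,0,0,-1],[0,0,0,0,-1],[0,0,0,0,-1]]]'

```text
clock: 6.28
eef_pos: [0.4337, 0.0181, 0.0393]
tool_rot: [-0.16, 0.987, -0.0, 0.001]
ft_force: [0.2, -0.2, -2.8]
grip_width: 0.0276
grasp_force: 60.6
```

Request:
apply_moves --targets '[[[0,0,0.6,0,-1],[0,0,0.8,0,-1],[0,0,0.8,0,-1],[0,0,0.8,0,-1],[0,0,0.8,0,-1],[0,0,0.4,0,-1],[0.3,0.2,0,-2,-1],[0.6,0.42,0,-4,-1]]]'

```text
clock: 6.95
eef_pos: [0.4677, 0.0417, 0.2087]
tool_rot: [-0.106, 0.994, -0.0, 0.001]
ft_force: [-0.2, -1.3, -3.2]
grip_width: 0.0271
grasp_force: 60.9
```

Request:
apply_moves --targets '[[[0.6,0.42,0,-4,-1],[0.6,0.42,0,-4,-1],[0.6,0.42,0,-4,-1],[0.6,0.42,0,-4,-1],[0.5,0.36,0,-2,-1],[0.23,0.16,0,0,-1],[0,0,0,0,-1],[0,0,0,0,-1]]]'

```text
clock: 7.62
eef_pos: [0.5935, 0.1309, 0.2056]
tool_rot: [0.049, 0.999, -0.0, -0.0]
ft_force: [-0.8, -0.0, -3.2]
grip_width: 0.0271
grasp_force: 60.7
```

Request:
apply_moves --targets '[[[0.6,0.42,0,0,-1],[0,0,0,0,-1],[0,0,0,0,-1]]]'

```text
clock: 7.87
eef_pos: [0.6174, 0.1473, 0.2054]
tool_rot: [0.049, 0.999, -0.0, -0.001]
ft_force: [-0.4, 0.4, -3.2]
grip_width: 0.0277
grasp_force: 60.8
```

Request:
apply_moves --targets '[[[-0.57,-0.41,0,0,-1],[0,0,-0.5,0,-1],[0,0,-0.63,0,-1],[0,0,0,0,-1],[0,0,0,0,-1]]]'

```text
clock: 8.28
eef_pos: [0.5929, 0.1301, 0.1602]
tool_rot: [0.049, 0.999, -0.001, -0.002]
ft_force: [-1.1, -0.4, -2.4]
grip_width: 0.0269
grasp_force: 60.6
```

```bash
python3 - <<'E'
from h import *
z=[]
for n,(v,u) in(("top",(140,190)),("scene",(185,270))):
    im,D=imaging.camera(n); cv2.imwrite(f"pics/{n}2.png",im); np.save(n+"2.npy",D); z.append(cv2.resize(im[v:v+100,u:u+110],None,fx=3.6,fy=3.6,interpolation=2))
cv2.imwrite("pics/c2.png",cv2.convertScaleAbs(np.hstack(z),alpha=1.3))
E
```

View pics/c2.png

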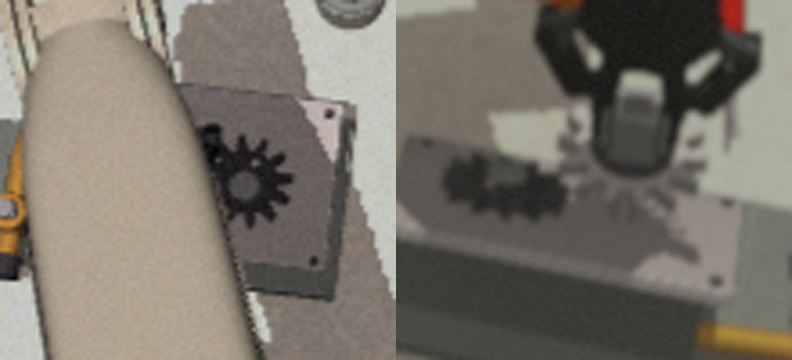

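In the scene crop the gear is held level above the post, with its disc at (630,165). I'll check its teeth in the hand from depth.

```bash
python3 - <<'E'
from h import *
C=cloud("scene",np.load("scene2.npy"))
e=get_obs()['eef_pos']; print(e)
top=e[2]-.0393+.014
d=C[...,:2]-e[:2]; r=np.hypot(d[...,0],d[...,1]); a=np.arctan2(d[...,1],d[...,0])
m=(abs(C[...,2]-top)<.006)&(r<.055); P=C[m]
print(m.sum(),P[:,2].mean(),top,"max r by sector",[(k,r[m&(np.degrees(a)//15*15==k)].max().round(4)) for k in range(-180,180,15) if (m&(np.degrees(a)//15*15==k)).any()])
w=(r>.040)&(r<.047)&(abs(a)<np.radians(100)); h=(C[...,2]>top-.009)&(C[...,2]<top+.006)
F=((h[w]-h[w].mean())*np.exp(-1j*14*a[w])).mean(); print(w.sum(),h[w].mean(),abs(F).round(3),np.degrees(-np.angle(F)/14).round(1))
E
```

```text
[0.59538034 0.13096471 0.16252095]
515 0.13675184477672303 0.1372209453786909 max r by sector [(-150, np.float64(0.0466)), (-135, np.float64(0.0491)), (-120, np.float64(0.0492)), (-105, np.float64(0.048)), (-90, np.float64(0.047)), (-75, np.float64(0.0464)), (-60, np.float64(0.0468)), (-45, np.float64(0.0456)), (-30, np.float64(0.0466)), (-15, np.float64(0.0321)), (0, np.float64(0.0445)), (15, np.float64(0.0397)), (30, np.float64(0.0446)), (45, np.float64(0.0443)), (60, np.float64(0.0448)), (75, np.float64(0.0451)), (90, np.float64(0.0448)), (105, np.float64(0.0467)), (135, np.float64(0.048))]
2654 0.03541823662396383 0.026 6.1
```

Request:
apply_moves --targets '[[[0.02,0.02,-0.15,0.7,-1],[0,0,-0.15,0,-1],[0,0,-0.12,0,-1],[0,0,-0.06,0,-1],[0,0,0,0,-1]]]'

```text
clock: 8.8
eef_pos: [0.5953, 0.132, 0.1405]
tool_rot: [0.043, 0.999, -0.0, -0.001]
ft_force: [-0.7, 0.0, -2.6]
grip_width: 0.0272
grasp_force: 60.8
```

Request:
apply_moves --targets '[[[0,0,0,0,-1],[0,0,-0.05,0,-1],[0,0,0,0,-1]]]'

```text
clock: 9.05
eef_pos: [0.5958, 0.132, 0.1394]
tool_rot: [0.043, 0.999, 0.0, -0.0]
ft_force: [0.2, -0.1, -3.4]
grip_width: 0.0274
grasp_force: 60.8
```

Request:
apply_moves --targets '[[[0,0,-0.05,0,-1],[0,0,0,0,-1],[0,0,0,0,-1]]]'

```text
clock: 9.3
eef_pos: [0.5963, 0.1321, 0.1378]
tool_rot: [0.043, 0.999, 0.0, 0.001]
ft_force: [1.5, -0.4, -2.7]
grip_width: 0.0275
grasp_force: 60.9
```

The bore is engaged on the post tip, with a slight sideways load and about 10 mm deep. I'll release it so it tilts and slides down.

Request:
apply_moves --targets '[[[0,0,0,0,-0.1],[0,0,0,0,-0.1],[0,0,0,0,-0.1],[0,0,0,0,-0.1],[0,0,0,0,-0.1],[0,0,0,0,-0.1]]]'

```text
clock: 9.8
eef_pos: [0.5958, 0.132, 0.1377]
tool_rot: [0.043, 0.999, 0.0, 0.0]
ft_force: [0.4, 0.8, 0.2]
grip_width: 0.0386
grasp_force: 0.0
```

```bash
cat > look.py <<'E'
from h import *
import sys
k=sys.argv[1]; z=[]
for n,(v,u) in(("top",(140,190)),("scene",(185,270))):
    im,D=imaging.camera(n); cv2.imwrite(f"pics/{n}{k}.png",im); np.save(f"{n}{k}.npy",D); z.append(cv2.resize(im[v:v+100,u:u+110],None,fx=3.6,fy=3.6,interpolation=2))
cv2.imwrite(f"pics/c{k}.png",cv2.convertScaleAbs(np.hstack(z),alpha=1.3))
# gear face height above deck: plane fit of bright points near seat
R0=Rotation.from_euler('z',-9.2,degrees=True); S=np.array([.6105,.1283,.0783]); n=R0.apply([-np.sin(np.radians(32)),0,np.cos(np.radians(32))]); Y=R0.apply([0,1,0]); X=np.cross(Y,n)
for nm in("top","scene"):
    C=cloud(nm,np.load(f"{nm}{k}.npy")); q=np.stack([(C-S)@X,(C-S)@Y,(C-S)@n],-1); r=np.hypot(q[...,0],q[...,1])
    m=(r<.036)&(r>.022)&(q[...,2]>-.005)&(q[...,2]<.05); z=q[m][:,2]; print(nm,"ring height mm",m.sum(),np.percentile(z*1000,[10,25,50,75,90]).round(1) if m.any() else '')
    m=(r<.03)&(q[...,2]>.045)&(q[...,2]<.06); 
    if m.any(): print("  hubtop",m.sum(),q[m].mean(0).round(4))
    # angular profile of rim teeth
    a=np.arctan2(q[...,1],q[...,0]); w=(r>.041)&(r<.0465)&(a>-.9); h=(q[...,2]>.009)&(q[...,2]<.03)
    if w.sum()>20: F=((h[w]-h[w].mean())*np.exp(-1j*14*a[w])).mean(); print("  teeth",w.sum(),abs(F).round(3),np.degrees(-np.angle(F)/14).round(1))
    b=np.arctan2(q[...,1]+.078,q[...,0]); rr=np.hypot(q[...,0],q[...,1]+.078); w=(rr>.034)&(rr<.0405)&((b<.9)); h=(q[...,2]>.009)&(q[...,2]<.03)
    if w.sum()>20: F=((h[w]-h[w].mean())*np.exp(-1j*12*b[w])).mean(); print("  master teeth",w.sum(),abs(F).round(3),np.degrees(-np.angle(F)/12).round(1))
E
python3 look.py 3
```

```text
top ring height mm 0 
  teeth 67 0.0 -0.0
  master teeth 461 0.04 10.7
scene ring height mm 254 [ 4.1 10.4 15.2 16.1 17.2]
  hubtop 108 [0.0032 0.0014 0.052 ]
  teeth 452 0.08 -5.7
  master teeth 413 0.074 9.8
```

View pics/c3.png

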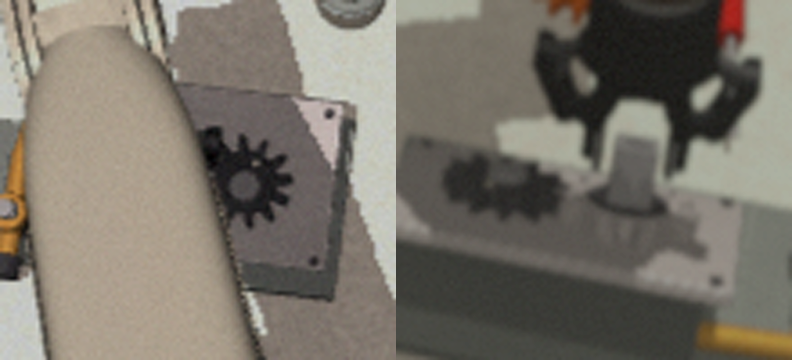

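The gear has dropped flat over the post, with its hub upright off the deck at crop (635,170). Its ring height of about 15 mm and hub top of 52 mm match seated. I'll lower around the hub and turn it loosely, like a wrench.

Request:
apply_moves --targets '[[[-0.22,0,-0.16,0,-0.1],[0,0,-0.16,0,-0.2],[0,0,0,-6,-0.2],[0,0,0,-6,-0.2],[0,0,0,-6,-0.2],[0,0,0,-6,-0.2],[0,0,0,-6,-0.2],[0,0,0,0,-0.2]]]'

```text
clock: 10.57
eef_pos: [0.587, 0.1339, 0.1252]
tool_rot: [0.3, 0.954, 0.002, -0.0]
ft_force: [-1.8, 3.7, 4.1]
grip_width: 0.034
grasp_force: 13.3
```

Request:
apply_moves --targets '[[[0,0,0,-5,-0.2],[0,0,0,-5,-0.2],[0,0,0,-5,-0.2],[0,0,0,-5,-0.2],[0,0,0,0,-0.2]]]'

```text
clock: 10.98
eef_pos: [0.5878, 0.1344, 0.127]
tool_rot: [0.46, 0.888, 0.003, 0.0]
ft_force: [-4.0, 4.8, 8.9]
grip_width: 0.0341
grasp_force: 24.6
```

```bash
python3 look.py 4
```

```text
top ring height mm 0 
  teeth 54 0.006 7.4
  master teeth 479 0.049 -9.0
scene ring height mm 293 [ 4.5 11.9 16.9 19.8 38.1]
  hubtop 89 [ 0.0063 -0.0066  0.0537]
  teeth 458 0.084 8.9
  master teeth 422 0.073 -11.0
```

View pics/c4.png

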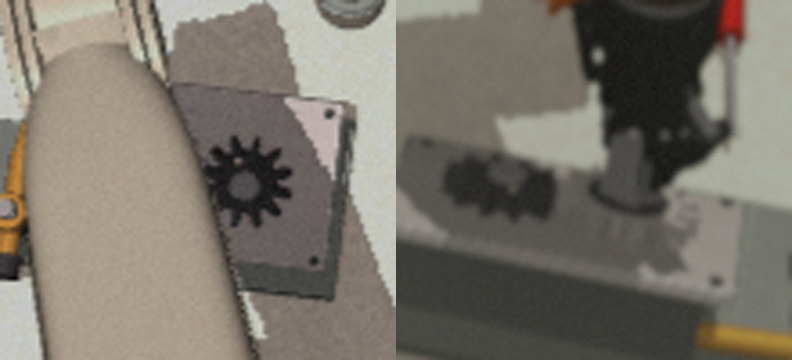

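The master has turned: its white dot moved from crop (257,158) to (238,160), about 38°. I'll release, rise and check that the gear is seated.

Request:
apply_moves --targets '[[[0,0,0,3,0.3],[0,0,0,0,0.3],[0,0,0,0,0.3],[-0.1,0,0.6,0,0.3],[0,0,0.8,0,0.3],[0,0,0.8,0,0.3],[0,0,0.8,0,0.3],[0,-0.8,0,0,0.3]]]'

```text
clock: 11.75
eef_pos: [0.5862, 0.1043, 0.2517]
tool_rot: [0.435, 0.9, 0.005, 0.005]
ft_force: [1.8, -1.5, 1.2]
grip_width: 0.056
grasp_force: 0.0
```

Request:
apply_moves --targets '[[[-0.5,-0.8,0,0,0.06],[-0.5,-0.8,0,0,0.06],[-0.5,-0.8,0,0,0.06],[-0.5,-0.8,0,0,0.06],[-0.5,-0.8,0,0,0.06],[0,0,0,0,0.06],[0,0,0,0,0.06]]]'

```text
clock: 12.33
eef_pos: [0.482, -0.0618, 0.2447]
tool_rot: [0.44, 0.898, -0.0, -0.0]
ft_force: [0.8, -0.4, 1.5]
grip_width: 0.0453
grasp_force: 0.0
```

```bash
python3 look.py 5; python3 - <<'E'
from h import *
C=cloud("top",np.load("top5.npy")); c=(.392,-.206)
m=(np.hypot(C[...,0]-c[0],C[...,1]-c[1])<.055)&(C[...,2]>.046)&(C[...,2]<.062)
print(m.sum()); 
if m.any(): r=cv2.minAreaRect(C[m][:,:2].astype(np.float32)); print(r)
E
```

```text
top ring height mm 228 [ 3.4 11.1 13.7 16.3 18.2]
  hubtop 64 [-0.0001  0.0015  0.0539]
  teeth 99 0.186 9.5
  master teeth 327 0.08 -8.0
scene ring height mm 227 [ 3.3  8.4 14.7 15.8 16.6]
  hubtop 125 [0.0015 0.0001 0.052 ]
  teeth 408 0.079 7.9
  master teeth 415 0.075 -9.9
62
((0.39246702194213867, -0.2055448740720749), (0.027576040476560593, 0.028715474531054497), 5.413217544555664)
```

View pics/c5.png

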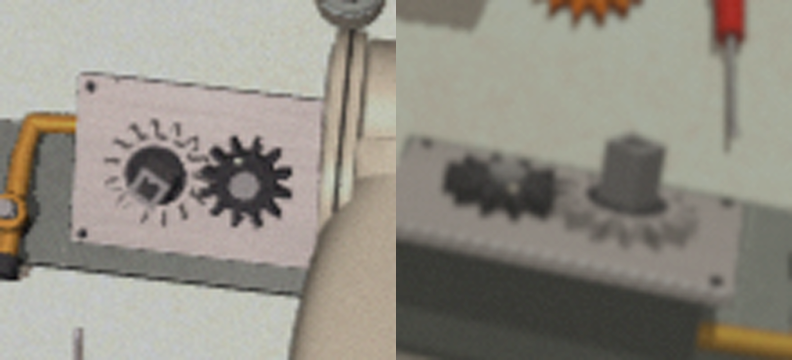

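Gear14 is seated, its hub top centred and 54 mm above the deck, and it's in mesh with the master; the cock is still shut. Next are gear20 and the tray bay.

Request:
apply_moves --targets '[[[-0.45,-0.72,0,-6.4,0.06],[-0.45,-0.72,0,-6.4,0.06],[-0.45,-0.72,0,-6.4,0.06],[-0.45,-0.72,0,-6.4,0.06],[-0.45,-0.72,0,-6,0.06],[0,0,0,0,0.06],[0,0,0,0,0.06]]]'

```text
clock: 13.02
eef_pos: [0.3933, -0.2045, 0.2446]
tool_rot: [0.666, 0.746, 0.0, -0.0]
ft_force: [0.2, -0.3, -0.0]
grip_width: 0.0455
grasp_force: 0.0
```

```bash
python3 - <<'E'
from h import *
t=cv2.imread("pics/top0.png"); g=cv2.cvtColor(t,6); m=np.zeros_like(g); m[165:225,322:428]=(g[165:225,322:428]<85)
m=cv2.morphologyEx(m,cv2.MORPH_OPEN,np.ones((3,3))); cn=max(cv2.findContours(m,0,1)[0],key=cv2.contourArea)
b=cv2.boxPoints(cv2.minAreaRect(cn)); W=np.array([ray("top",*p,.026)[:2] for p in b]); print(b.round(1).tolist(),W.round(4).tolist(),W.mean(0),np.linalg.norm(np.diff(W,axis=0),axis=1))
C=cloud("top",np.load("top0.npy")); q=(abs(C[...,2]-.006)<.003)&(C[...,1]<-.3)&(C[...,1]>-.5)&(abs(C[...,0]-.57)<.09)&(g<85)
P=C[q]; r=cv2.minAreaRect(P[:,:2].astype(np.float32)); print("bay floor",q.sum(),r, P.min(0),P.max(0))
E
```

```text
[[332.6000061035156, 176.10000610351562], [414.8999938964844, 173.3000030517578], [416.29998779296875, 215.39999389648438], [334.0, 218.1999969482422]] [[0.6475, -0.1913], [0.6471, -0.4622], [0.5061, -0.4531], [0.5066, -0.1875]] [ 0.57684652 -0.32352206] [0.27095522 0.14126463 0.26561753]
bay floor 998 ((0.5770541429519653, -0.37725338339805603), (0.13222497701644897, 0.15471316874027252), 0.44608166813850403) [ 0.5109048  -0.45512232  0.00300168] [ 0.64333292 -0.30010931  0.00898225]
```

Request:
apply_moves --targets '[[[-0.03,-0.04,-0.85,0,0.06],[0,0,-0.85,0,0.06],[0,0,-0.85,0,0.06],[0,0,-0.85,0,0.06],[0,0,-0.85,0,0.06],[0,0,-0.6,0,0.06],[0,0,-0.25,0,0.06],[0,0,0,0,0.06]]]'

```text
clock: 13.68
eef_pos: [0.3909, -0.2027, 0.0377]
tool_rot: [0.664, 0.748, -0.001, -0.003]
ft_force: [0.6, 0.0, -0.3]
grip_width: 0.0459
grasp_force: 0.0
```

Request:
apply_moves --targets '[[[0,0,0,0,-1],[0,0,0,0,-1],[0,0,0,0,-1],[0,0,0,0,-1],[0,0,0,0,-1]]]'

```text
clock: 14.1
eef_pos: [0.3923, -0.2058, 0.0414]
tool_rot: [0.666, 0.746, 0.0, 0.001]
ft_force: [-0.1, -0.9, -1.6]
grip_width: 0.027
grasp_force: 61.2
```

Request:
apply_moves --targets '[[[0,0,0.6,0,-1],[0,0,0.8,0,-1],[0,0,0.8,0,-1],[0,0,0.8,0,-1],[0.3,-0.3,0.6,0,-1],[0.6,-0.6,0.2,0,-1],[0.6,-0.6,0,0,-1],[0.6,-0.6,0,0,-1]]]'

```text
clock: 14.77
eef_pos: [0.4771, -0.291, 0.1948]
tool_rot: [0.666, 0.746, 0.0, 0.002]
ft_force: [0.0, 0.7, -3.3]
grip_width: 0.0271
grasp_force: 61.5
```

Request:
apply_moves --targets '[[[0.6,-0.6,0,0,-1],[0.6,-0.6,0,0,-1],[0.6,-0.6,0,0,-1],[0.5,-0.46,0,0,-1],[0.22,-0.2,0,0,-1],[0,0,0,0,-1],[0,0,0,0,-1]]]'

```text
clock: 15.35
eef_pos: [0.5762, -0.3882, 0.1916]
tool_rot: [0.666, 0.746, -0.0, -0.001]
ft_force: [-0.5, 0.2, -3.5]
grip_width: 0.0274
grasp_force: 61.3
```

Down 0.143 m to TCP z 0.049, then release and rise.

Request:
apply_moves --targets '[[[0,0,-0.8,0,-1],[0,0,-0.8,0,-1],[0,0,-0.7,0,-1],[0,0,-0.6,0,-1],[0,0,-0.4,0,-1],[0,0,-0.2,0,-1],[0,0,-0.06,0,-1],[0,0,0,0,-1]]]'

```text
clock: 16.02
eef_pos: [0.5761, -0.3875, 0.0506]
tool_rot: [0.666, 0.746, -0.0, -0.0]
ft_force: [0.5, 0.1, -2.7]
grip_width: 0.0274
grasp_force: 61.4
```

Request:
apply_moves --targets '[[[0,0,0,0,-0.5],[0,0,0,0,-0.1],[0,0,0,0,0.1],[0,0,0,0,0.1],[0,0,0.3,0,0.1],[0,0,0.8,0,0.1],[0,0,0.8,0,0.1],[0,0,0.8,0,0.1]]]'

```text
clock: 16.68
eef_pos: [0.5764, -0.3879, 0.1605]
tool_rot: [0.666, 0.746, 0.0, 0.0]
ft_force: [0.9, -1.0, 0.0]
grip_width: 0.0472
grasp_force: 0.0
```

Request:
apply_moves --targets '[[[0,0,0.8,0,0.1],[-0.7,0.5,0.3,0,0.1],[-0.7,0.5,0,0,0.1],[-0.7,0.5,0,0,0.1],[-0.7,0.5,0,0,0.1],[-0.7,0.5,0,0,0.1],[0,0,0,0,0.1],[0,0,0,0,0.1]]]'

```text
clock: 17.35
eef_pos: [0.435, -0.2869, 0.2037]
tool_rot: [0.666, 0.746, 0.0, 0.0]
ft_force: [-0.2, -0.5, 0.1]
grip_width: 0.0471
grasp_force: 0.0
```

```bash
python3 look.py 6; python3 - <<'E'
from h import *
for nm in("top","scene"):
    C=cloud(nm,np.load(nm+"6.npy")); 
    m=(abs(C[...,0]-.577)<.05)&(abs(C[...,1]+.388)<.05)&(C[...,2]>.053)&(C[...,2]<.068)
    if m.any(): r=cv2.minAreaRect(C[m][:,:2].astype(np.float32)); print(nm,m.sum(),r,C[m][:,2].mean())
a=cv2.imread("pics/top6.png"); cv2.imwrite("pics/f.png",cv2.convertScaleAbs(cv2.resize(a[150:310,160:430],None,fx=2.9,fy=2.9,interpolation=2),alpha=1.3))
E
```

```text
top ring height mm 228 [ 2.9 10.4 13.4 15.9 17.7]
  hubtop 64 [-0.0008  0.0014  0.0534]
  teeth 101 0.184 9.8
  master teeth 96 0.21 -9.5
scene ring height mm 228 [ 3.   9.4 14.9 16.  16.7]
  hubtop 121 [0.001 0.    0.052]
  teeth 414 0.075 8.9
  master teeth 412 0.088 -10.2
scene 113 ((0.5777776837348938, -0.3908963203430176), (0.032288771122694016, 0.028755133971571922), 7.500577449798584) 0.058943756227637256
```

View pics/f.png

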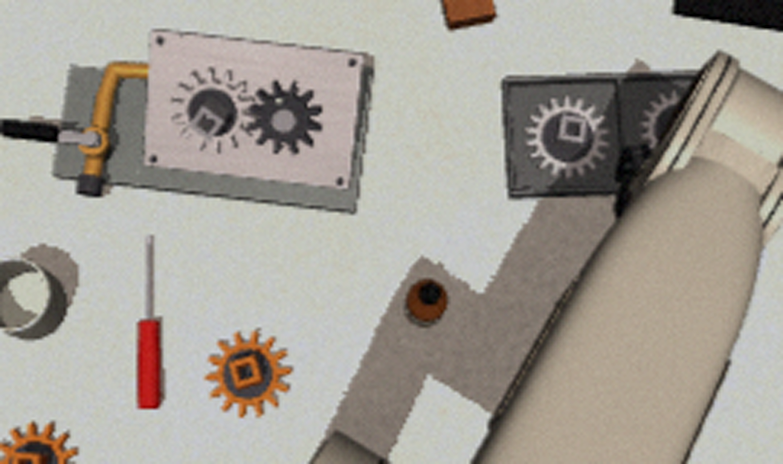

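The final picture shows the cock handle across the pipe at (45,130). Gear14 is seated in mesh at (208,110), and the bystanders are in place. gear20 lies in the right bay, with its hub at (0.578, -0.391) and the hub top at 59 mm, which means it lies flat. I'll hand in.

```bash
python3 -c "
from h import *
print(order.job_done())"
```

```text
the job is handed in; nothing more can be done
None
```

The job is handed in, with no verdict returned: the air cock is shut, gear14 is seated in mesh with the master turned about 40°, and gear20 lies flat, hub up, in the empty bay, by the camera checks.

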